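# Cull the bad lamp rims, then hold the spring jaw open at the mark

## Robot

A 7-joint arm with a two-finger parallel gripper is mounted at the origin on the work surface. World frame = base frame: x ahead of the robot, y to its left, z up, the work surface at z = 0. Lengths are in m, angles in rad, forces in N, time in s.
With the tool pointing down it reaches from about 0.425 to 0.825 m from the base axis. Payload 3.6 kg.
Tool frame: the origin (TCP) lies midway between the tips of the shut fingers; the grasp point (between the pads) lies 19 mm behind it (grasp_offset is the distance from the TCP to the grasp point, in m); z points along the fingers, y is the line along which they close (so a half turn about z gives the same grasp; the last joint's range is limited). The gripper opens to 85 mm and grips with 20 to 120 N. Pads are 22 mm wide; open, the fingers measure 114 mm over their backs; the gripper's body (76 mm by 85 mm) begins 54 mm behind the grasp point. The pads swing forward as they close: fully open they stand 13 mm farther back than shut.
Start: joints at [1.192, 0.615, -0.013, 1.423, 0.008, 1.103, -0.04], TCP at [0.224, -0.61, 0.231] pointing down, gripper open.
Joint ranges: [-3.12, 3.12], [-0.3, 2.06], [-1.34, 1.32], [0.26, 2.42], [-1.36, 4.5], [0.01, 1.98], [-2.84, 2.84]. Speed limits (rad/s): [2.79, 2.79, 3.14, 3.14, 3.14, 3.14, 3.14].

## Interface

Orientations are given as a unit quaternion [w, x, y, z].
In Python, from bench import * gives the robot as it stands. The module is installed in compiled form; this text tells all that it offers.
- The arm moves only by the shell command python3 -m jog 'ROWS'. ROWS is a JSON list of rows, 1 to 5 of them, each of 5 numbers: the finger opening in m, then dx, dy, dz in m, then a turn about the tool's z in rad; each row shifts and turns the commanded pose from where the row before left it, along the tool's axes as they then stand; what a row does not reach is not made up. A row lasts 1/8 s, in which the tool goes at most 0.0625 m and 0.188 rad, less where a joint would pass 70% of its speed; a pose out of reach is approached as far as the arm can. The fingers move at their own pace and stop on an object; the grip force is fixed at half the most. Time passes only in rows, so rows that do not move let the fingers close. It prints the time, the measured TCP pose, the force, the opening and the grip force at its end.
- observe(): the state, without advancing time (a new reading comes with each control period).
- get_image(name): name is "scene" or "side" or "wrist"; returns the picture (480x640x3 uint8, red, green, blue); there is no depth.
- camera_params(name): a dict with "fovy" (degrees; the focal length in pixels is half the picture's height over the tangent of half this angle, whatever the lens; pixels are square), "cx", "cy" (the principal point, pixels), "k1" (the pictures are not rectified: a ray, as slopes to the right and down, at radius r is drawn at 1 + k1 r^2 times it, then the intrinsics apply), "camera_from_world" (4x4, takes a point from world to camera coordinates); the wrist camera has in their place "tool_from_camera" (4x4, takes a point from camera to tool coordinates, whose origin is the TCP and whose axes are the flange's). Camera axes: x right, y up, looking along -z (the intrinsics and any distortion apply to the point x, -y, -z); pixel columns grow to the right and rows downward; lengths in m; the calibration is good to about 2 mm. A picture is of the moment at which its call begins: read the wrist's pose just before it. camera_params takes no time and is no camera call.
- close_job(): hands the job in; it is judged then, once.
The state is a dict: "time": time; "joint_pos": joint angles; "joint_vel": joint speeds; "effort": joint torques, N m; "ee_pos": TCP position; "orientation": TCP orientation; "force": force on the tool from outside, world axes, zero at the start; "moment": the same for the moment, N m; "grip_width": finger opening in m; "grip_force": force on a finger pad.
Only numpy, scipy, OpenCV 4.12 (cv2) and the standard library are available. Lean on these libraries where they do the work, as an engineer would, in place of code of your own. Each camera call takes 0.05 s, during which the arm holds its last target. There are 200 camera calls.

## Task

I am going to glue glasses into these brass lamp rims: take the two bad rims, the one with the dented, flattened side and the one with a piece torn out, off the felt mat and put them in the red reject tray, leaving the good rims and everything else on the bench where they are. Then draw the clamping cradle's spring jaw open by its black crossbar handle until its pointer stands at the red cursor on the scale, and hold it there against the spring so that I can lay the first good rim in. Finish while still holding it: do not let go.

Things in the scene. Friction and masses are not known exactly. Their poses are not given: they have to be found in the camera images.
- mat: grey felt mat, 210 (its x) x 310 (its y) x 4 mm thick, fixed to the bench; origin under its centre; the five rims lie on it
- dented_rim: bad rim. Brass lamp rim flat on the mat: band 4 mm thick, 16 mm high, 62 mm outside diameter, about 85 g; origin: circle's centre, on the underside, z up; neighbours' centres about 90 mm or more apart. Its +x side is pushed in flat (a chord 50 mm long, 16 mm from the origin): a D seen from above; across its own y through the origin still 62 mm
- torn_rim: bad rim. Brass lamp rim flat on the mat: band 4 mm thick, 16 mm high, 62 mm outside diameter, about 85 g; origin: circle's centre, on the underside, z up; neighbours' centres about 90 mm or more apart. A gap of about 20 mm in its +x side: a C seen from above; across its own y through the origin 62 mm
- good_rim0: good rim, full circle. Brass lamp rim flat on the mat: band 4 mm thick, 16 mm high, 62 mm outside diameter, about 85 g; origin: circle's centre, on the underside, z up; neighbours' centres about 90 mm or more apart. 
- good_rim1: good rim, full circle. Brass lamp rim flat on the mat: band 4 mm thick, 16 mm high, 62 mm outside diameter, about 85 g; origin: circle's centre, on the underside, z up; neighbours' centres about 90 mm or more apart. 
- good_rim2: good rim, full circle. Brass lamp rim flat on the mat: band 4 mm thick, 16 mm high, 62 mm outside diameter, about 85 g; origin: circle's centre, on the underside, z up; neighbours' centres about 90 mm or more apart. 
- reject_tray: red open plastic tray, fixed to the bench, 180 (its x) x 140 (its y) x 30 mm high outside, walls and floor 4 mm; origin under its centre
- cradle: spring-jaw clamping cradle bolted down; green base 225 (x) x 140 (y) x 12 mm. Origin on the bench under the middle of the front face of the grey spring housing (55 x 90 mm, 60 mm high); its +x runs from the housing past the moving jaw to the fixed jaw at the far end; the handle is drawn along its -x. Aluminium scale with black lines along the base's +y edge, top at 16 mm
- jaw (a joint): opening of the sliding jaw, m: 0 shut (at the start), grows as the handle is drawn along the cradle's -x, end stop at 0.075. The jaw, two draw rods, handle and pointer are one piece (0.5 kg). A spring draws it back shut: about 6 N at 0, rising 1.3 N per 10 mm (10 to 14 N at the mark), friction under 1 N; let go, it runs home
- handle (a point): middle of the handle, a black-sleeved horizontal bar 17 mm in diameter along the cradle's y, its axis 36 mm above the bench. Two steel draw rods (10 mm thick, 34 mm either side of the middle, same height) run from it to the housing, 58 mm clear between them. Shut, its axis is 65 mm in front of the housing. Taken from above, one finger before and one behind the bar
- pointer (a point): tip of the sliding jaw's thin black pointer, 3 mm wide, about 20 mm above the bench, over the scale; carried on an arm from the jaw forward beside the housing; its axes are the cradle's
- mark (a point): the place to set the pointer to: middle of the inner face of the red cursor (8 mm wide along the scale, 16 mm across, 10 mm high, fixed on the scale); its axes are the cradle's. The cursor stands 35 to 62 mm from the pointer's shut position, along the cradle's -x; the pointer tip passes about 1 mm beside it
- lamp_shell: bystander: black and chrome headlamp shell standing on its rim, 98 mm diameter, 102 mm high; origin under its centre
- polish_tin: bystander: blue and brass polish tin, 68 mm diameter, 34 mm high; origin under its centre
- screwdriver: bystander: screwdriver lying on the bench, red handle, 200 mm long along its x, 26 mm thick; origin under its middle
- oil_bottle: bystander: small amber oil bottle, 44 mm diameter, 95 mm high; origin under its centre
Mind the look-alikes: they are no part of the job. Leave any purple look-alike of the torn_rim alone.

How it is judged:
On the way, in this order (a step that is already met when the one before it is completed fails the run):
1. both bad rims lie in the reject tray, released (x of dented_rim in the frame of reject_tray between -0.075 and 0.075 m and y of dented_rim in the frame of reject_tray between -0.06 and 0.06 m and height (world z) of each of dented_rim, torn_rim below 0.028 m and contact force between the fingers and dented_rim below 0.1 N and linear speed of each of dented_rim, torn_rim below 0.05 m/s and x of torn_rim in the frame of reject_tray between -0.075 and 0.075 m and y of torn_rim in the frame of reject_tray between -0.06 and 0.06 m and contact force between the fingers and torn_rim below 0.1 N), for 0.2 s.
2. the jaw is drawn open to the red cursor by the fingers (x of pointer in the frame of mark between -0.004 and 0.004 m and contact force between the fingers and jaw above 4 N), for 0.3 s.
At the end, for the whole second after the job is handed in: the fingers hold the jaw open (more than 4 N on it), still, with the pointer within 4 mm of the middle of the red cursor along the scale; both bad rims lie at rest and released in the reject tray; the three good rims and the bystanders are where they were (all of step 1 and all of step 2 and velocity of joint jaw between -0.01 and 0.01 m/s and distance of each of good_rim0, good_rim1, good_rim2 from where it was at the start of the episode below 0.025 m and distance of each of lamp_shell, polish_tin, screwdriver, oil_bottle from where it was at the start of the episode below 0.02 m); the arm keeps its last pose, push and grip.
It fails at once if a good rim is lifted or shifted more than 25 mm (distance of any of good_rim0, good_rim1, good_rim2 from where it was at the start of the episode above 0.025 m).
It fails at once if a bystander is shifted more than 20 mm or knocked over (distance of any of lamp_shell, polish_tin, screwdriver, oil_bottle from where it was at the start of the episode above 0.02 m or angle between any of lamp_shell, polish_tin, oil_bottle's own z axis and vertical above 0.4 rad).
It also fails if it takes over 58 s, if anything falls off the work surface, if the arm or the gripper's body presses on something with over 40 N, if the wrist force passes 120 N, or if a joint passes its speed limit or range.

## Working session

There is one attempt and no reset: what is moved stays moved. The work goes in short steps, Python scripts to look and compute and a shell command to move; the robot and the scene stay as the last step left them, time stands still between calls to the robot, and variables do not carry over. Pictures are saved under pics/ and viewed, at most 10 in all, crops included, and the job is handed in when it is done.

```bash
mkdir -p pics; cat > h.py <<'E'
from bench import *
import numpy as np, cv2
from scipy.spatial.transform import Rotation as R
def save(n,f):
    s=observe(); im=get_image(n); cv2.imwrite('pics/'+f+'.png',im[:,:,::-1]); np.savez('pics/'+f+'.npz',p=s['ee_pos'],q=s['orientation'],n=n); return im
def ray(f,u,v):
    d=np.load('pics/'+f+'.npz'); c=camera_params(str(d['n']))
    fl=240/np.tan(np.radians(c['fovy'])/2)
    a=np.array([(u-c['cx'])/fl,(v-c['cy'])/fl]); b=a.copy()
    for _ in range(30): b=a/(1+c['k1']*(b@b))
    dr=np.array([b[0],-b[1],-1])
    if 'camera_from_world' in c: T=np.linalg.inv(np.array(c['camera_from_world']))
    else:
        W=np.eye(4); q=d['q']; W[:3,:3]=R.from_quat([q[1],q[2],q[3],q[0]]).as_matrix(); W[:3,3]=d['p']; T=W@np.array(c['tool_from_camera'])
    return T[:3,3],T[:3,:3]@dr
def at(f,u,v,z):
    o,d=ray(f,u,v); return o+d*(z-o[2])/d[2]
def tri(*obs):
    A=np.zeros((3,3));b=np.zeros(3);L=[]
    for f,u,v in obs:
        o,d=ray(f,u,v); d=d/np.linalg.norm(d); P=np.eye(3)-np.outer(d,d); A+=P;b+=P@o; L.append((P,o))
    x=np.linalg.solve(A,b); return x,[np.linalg.norm(P@(x-o)) for P,o in L]
E
python3 - <<'E'
from h import *
for n in ['scene','side','wrist']: save(n,n+'0')
s=observe(); print(s['time'],s['ee_pos'],s['orientation'],s['grip_width'])
for n in ['scene','side']: c=camera_params(n); print(np.linalg.inv(c['camera_from_world']).round(3),c['fovy'],c['k1'])
print(camera_params('wrist'))
E
```

```text
0.15 [ 0.22381248 -0.60962625  0.23039379] [-9.96025910e-04  9.84562900e-01  1.75028204e-01 -1.79999322e-04] 0.08531189085321475
[[ 0.204 -0.805  0.558  1.079]
 [ 0.979  0.165 -0.119 -0.172]
 [ 0.003  0.57   0.821  0.849]
 [ 0.     0.     0.     1.   ]] 55.30772936801357 -0.009022724268401753
[[-0.996  0.054 -0.064  0.487]
 [-0.084 -0.644  0.76   0.811]
 [-0.     0.763  0.647  0.826]
 [ 0.     0.     0.     1.   ]] 47.87532107118425 -0.1441340890785857
{'fovy': 59.0150891635196, 'cx': 322.1449764469219, 'cy': 239.44231325890317, 'k1': -0.10136329323951362, 'tool_from_camera': array([[-5.68826559e-04,  9.65351826e-01,  2.60951201e-01,
         6.55550025e-02],
       [ 9.99999584e-01,  3.63187133e-04,  8.36259651e-04,
         9.30794336e-04],
       [ 7.12510662e-04,  2.60951568e-01, -9.65351631e-01,
        -1.43378727e-01],
       [ 0.00000000e+00,  0.00000000e+00,  0.00000000e+00,
         1.00000000e+00]])}
```

View pics/scene0.png

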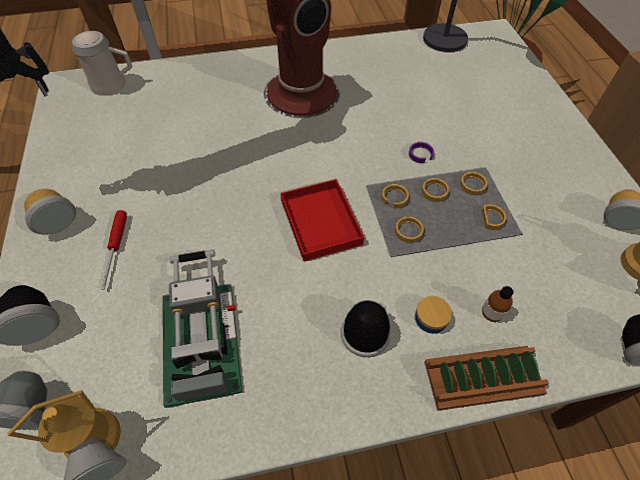

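View pics/side0.png

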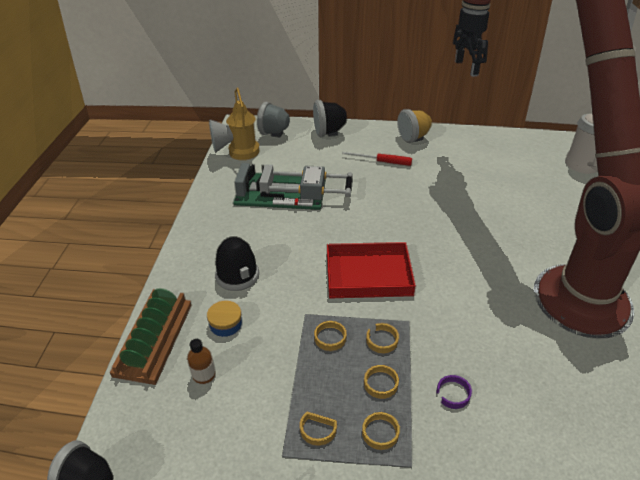

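The scene picture shows the torn rim at about (396,195), the dented one at (495,216), the tray at (322,220), the handle at (190,257) and the cursor at (231,308). In the side picture they are at (382,338), (318,429), (370,270), (349,183) and (297,203). The purple ring is off the mat, so I leave it alone. Next come enlarged crops.

```bash
python3 - <<'E'
import cv2,numpy as np
a=cv2.imread('pics/scene0.png');b=cv2.imread('pics/side0.png')
C=lambda i,x,y,w,h,k:cv2.resize(i[y:y+h,x:x+w],None,fx=k,fy=k,interpolation=cv2.INTER_CUBIC)
o=np.zeros((600,800,3),'u1')
o[0:300,0:400]=C(a,375,175,50,37.5.__int__()if 0 else 37,8)[:300,:400] if 0 else cv2.resize(a[175:205,375:415],(400,300),interpolation=2)
o[0:300,400:]=cv2.resize(a[200:230,475:515],(400,300),interpolation=2)
o[300:,0:400]=cv2.resize(b[320:356,360:408],(400,300),interpolation=2)
o[300:,400:]=cv2.resize(b[411:447,294:342],(400,300),interpolation=2)
cv2.imwrite('pics/rims.png',o)
o=np.zeros((600,800,3),'u1')
o[:,:400]=cv2.resize(a[240:360,160:240],(400,600),interpolation=2)
o[:300,400:]=cv2.resize(b[160:220,280:360],(400,300),interpolation=2)
o[300:,400:]=cv2.resize(b[160:220,225:305],(400,300),interpolation=2)
cv2.imwrite('pics/crad.png',o)
E
```

```text
(no output)
```

View pics/rims.png

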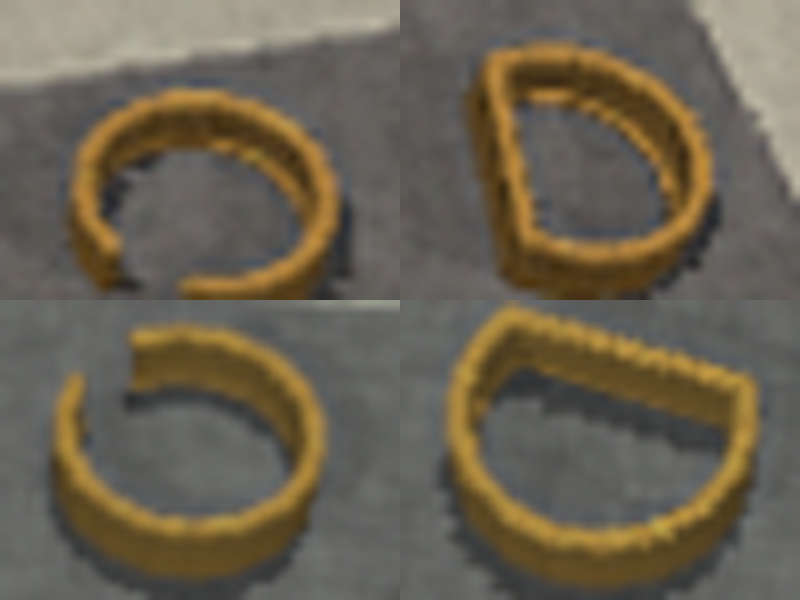

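View pics/crad.png

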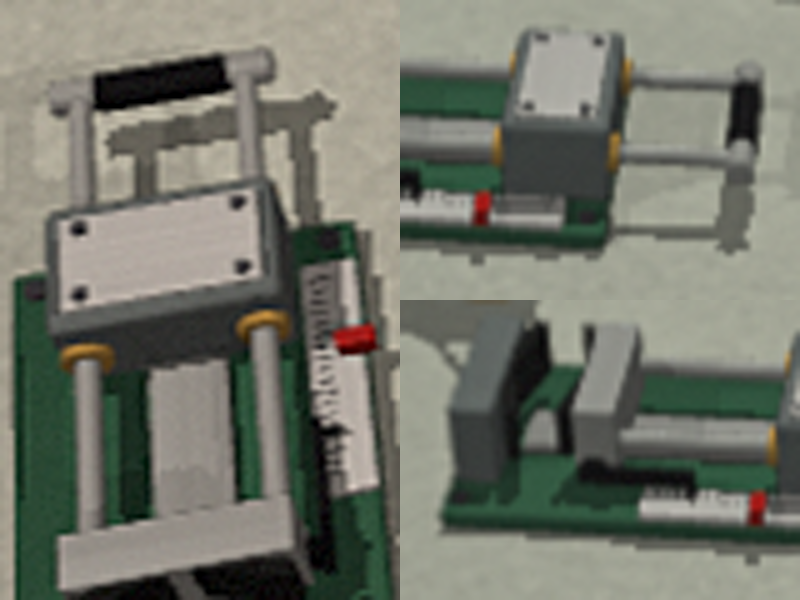

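The crops give me the outlines of both bad rims, with the gap and the chord, and the handle's black bar centred at about scene (192,256), side (349,182). The cursor is at scene (231,308), side (297,202). I'll turn these into positions.

```bash
cat > m.py <<'E'
from h import *
from scipy.optimize import least_squares
def pts(f,L,x0,y0,s,ox,oy,z): return np.array([at(f,x0+(x-ox+.5)/s-.5,y0+(y-oy+.5)/s-.5,z)[:2] for x,y in L])
def circ(P): return least_squares(lambda c:np.hypot(*(P-c).T)-.031,P.mean(0)).x
T1=[(75,185),(100,135),(145,103),(195,92),(250,105),(300,135),(335,180)];T2=[(55,440),(135,335),(185,327),(240,337),(290,370),(320,410),(325,450),(200,533)]
D1=[(550,45),(620,62),(670,100),(700,140),(710,180),(690,225),(650,255)];D2=[(450,400),(452,440),(475,490),(520,530),(590,548),(660,540),(715,500),(745,440)]
G1=[(108,250),(183,288)];G2=[(75,380),(135,335)];E1=[(485,60),(525,255)];E2=[(505,312),(755,378)]
for n,a,b,g,h,A,B in [('torn',T1,T2,G1,G2,('scene0',375,175,10,0,0),('side0',360,320,400/48,0,300)),('dent',D1,D2,E1,E2,('scene0',475,200,10,400,0),('side0',294,411,400/48,400,300))]:
  for z in (.01,.02,.03):
    p=circ(pts(A[0],a,*A[1:],z));q=circ(pts(B[0],b,*B[1:],z)); 
    o=[]
    for F,e,c in((A,g,p),(B,h,q)):
      P=pts(F[0],e,*F[1:],z); m=P.mean(0)-c; o+=[np.degrees(np.arctan2(m[1],m[0])).round(1), np.degrees(np.arctan2(*(P[1]-P[0])[::-1])).round(1),np.linalg.norm(P[1]-P[0]).round(3)]
    print(n,z,p.round(4),q.round(4),o)
for z in (.03,):
  for f,L in(('scene0',[(281,191),(338,181),(364,240),(304,258)]),('side0',[(413,292),(328,297),(327,244),(411,243)])): print('tray',np.array([at(f,u,v,z)[:2] for u,v in L]).round(3).tolist())
S=lambda x,y:('scene0',160+x/5-.4,240+y/5-.4); D=lambda x,y:('side0',280+(x-400)/5-.4,160+y/5-.4)
for n,s,d in [('handle',(160,82),(744,112)),('end-',(62,97),(748,72)),('end+',(258,64),(738,155)),('cursor top',(357,332),(484,200))]: print(n,tri(S(*s),D(*d)))
for x,y in [(50,212),(270,180),(292,255),(50,320)]: print(at(*S(x,y),.06))
for x,y in [(50,212),(270,180)]: print(at(*S(x,y),.06))
E
python3 m.py; python3 -c "
from h import *
q=observe()['orientation'];print(R.from_quat([q[1],q[2],q[3],q[0]]).as_matrix().round(3))"
```

```text
torn 0.01 [0.4296 0.1492] [0.4349 0.1382] [np.float64(-47.7), np.float64(43.9), np.float64(0.02), np.float64(-45.1), np.float64(-132.8), np.float64(0.02)]
torn 0.02 [0.4378 0.1453] [0.4357 0.1466] [np.float64(-48.3), np.float64(43.9), np.float64(0.02), np.float64(-45.6), np.float64(-132.8), np.float64(0.02)]
torn 0.03 [0.446  0.1414] [0.4365 0.1551] [np.float64(-48.9), np.float64(43.9), np.float64(0.02), np.float64(-46.1), np.float64(-132.8), np.float64(0.02)]
dent 0.01 [0.534 0.349] [0.541  0.3387] [np.float64(-97.1), np.float64(-14.2), np.float64(0.056), np.float64(-106.3), np.float64(168.1), np.float64(0.053)]
dent 0.02 [0.5404 0.3423] [0.5403 0.344 ] [np.float64(-97.2), np.float64(-14.2), np.float64(0.056), np.float64(-106.6), np.float64(168.1), np.float64(0.053)]
dent 0.03 [0.5469 0.3357] [0.5396 0.3493] [np.float64(-97.3), np.float64(-14.2), np.float64(0.055), np.float64(-106.9), np.float64(168.1), np.float64(0.052)]
tray [[0.383, -0.117], [0.38, 0.02], [0.556, 0.037], [0.574, -0.098]]
tray [[0.375, 0.038], [0.546, 0.065], [0.561, -0.096], [0.374, -0.115]]
handle (array([ 0.52678053, -0.32806181,  0.03927482]), [np.float64(0.0011509374776204325), np.float64(0.0011509374776202872)])
end- (array([ 0.52604423, -0.36812639,  0.03783552]), [np.float64(0.00023001254314979771), np.float64(0.0002300125431497047)])
end+ (array([ 0.52765839, -0.28704279,  0.04153476]), [np.float64(0.0010946070785165514), np.float64(0.0010946070785163885)])
cursor top (array([ 0.65185621, -0.25971827,  0.02653169]), [np.float64(0.0007590720699167161), np.float64(0.0007590720699165222)])
[ 0.59413279 -0.36848037  0.06      ]
[ 0.59702609 -0.28309992  0.06      ]
[ 0.63215981 -0.27724321  0.06      ]
[ 0.6414945  -0.36945639  0.06      ]
[ 0.59413279 -0.36848037  0.06      ]
[ 0.59702609 -0.28309992  0.06      ]
[[ 0.939  0.345 -0.001]
 [ 0.345 -0.939  0.002]
 [-0.    -0.002 -1.   ]]
```

Triangulation gives these positions:

| Thing | Position |
|---|---|
| Torn rim | centre (0.437, 0.146), top 20 mm, its y axis at 44° |
| Dented rim | centre (0.540, 0.343), its y axis at −13° |
| Tray | centre about (0.470, −0.038), turned 5.5° |

I turn to 44° and travel to above the torn rim.

```bash
cat > go.py <<'E'
# usage: go.py x y z yaw_of_tool_y_deg : what is left, in the tool's axes
from h import *
import sys
x,y,z,a=map(float,sys.argv[1:]); s=observe(); q=s['orientation']; M=R.from_quat([q[1],q[2],q[3],q[0]]).as_matrix()
yaw=np.degrees(np.arctan2(M[1,1],M[0,1])); d=(a-yaw+90)%180-90
print('t',round(s['time'],2),'p',np.round(s['ee_pos'],4),'yaw',yaw.round(2),'turn',(-np.radians(d)).round(4))
print('before turn',(M.T@(np.array([x,y,z])-s['ee_pos'])).round(4),'after turn',((R.from_euler('z',d,degrees=True).as_matrix()@M).T@(np.array([x,y,z])-s['ee_pos'])).round(4))
print('j',np.round(s['joint_pos'],2),'F',np.round(s['force'],1),'w',round(s['grip_width'],4),'gf',round(s['grip_force'],1))
E
J="python3 -m jog"
$J '[[0.085,0,0,0,-0.18],[0.085,0,0,0,-0.18],[0.085,0,0,0,-0.18],[0.085,0,0,0,-0.18],[0.085,0,0,0,-0.18]]'
$J '[[0.085,0,0,0,-0.18],[0.085,0,0,0,-0.18],[0.085,0,0,0,-0.18],[0.085,0,0,0,-0.18],[0.085,0,0,0,-0.18]]'
$J '[[0.085,0,0,0,-0.18]]'
python3 go.py 0.5 -0.25 0.23 44
```

```text
time: 0.78
ee_pos: [0.2238, -0.6099, 0.2308]
orientation: [-0.001, 0.809, 0.588, 0.0]
force: [-0.9, 0.6, -0.7]
grip_width: 0.0848
grip_force: 0.0
time: 1.4
ee_pos: [0.2236, -0.61, 0.2308]
orientation: [-0.0, 0.472, 0.881, 0.0]
force: [0.5, 0.5, 0.0]
grip_width: 0.0847
grip_force: 0.0
time: 1.52
ee_pos: [0.2236, -0.61, 0.2308]
orientation: [-0.0, 0.391, 0.92, 0.0]
force: [-0.4, -0.2, -0.3]
grip_width: 0.0851
grip_force: 0.0
t 1.52 p [ 0.2236 -0.61    0.2308] yaw 43.93 turn -0.0012
before turn [0.0675 0.4488 0.0009] after turn [0.067  0.4489 0.0009]
j [ 1.48  0.66 -0.54  1.41  0.35  1.16  1.66] F [-0.4 -0.2 -0.3] w 0.0851 gf 0.0
```

```bash
J="python3 -m jog"
($J '[[0.085,0.0084,0.0561,0,0],[0.085,0.0084,0.0561,0,0],[0.085,0.0084,0.0561,0,0],[0.085,0.0084,0.0561,0,0]]'
$J '[[0.085,0.0084,0.0561,0,0],[0.085,0.0084,0.0561,0,0],[0.085,0.0084,0.0561,0,0],[0.085,0.0084,0.0561,0,0]]'
$J '[[0.085,0.047,0.033,0,0],[0.085,0.047,0.033,0,0],[0.085,0.047,0.033,0,0],[0.085,0.047,0.033,0,0]]'
$J '[[0.085,0.047,0.033,0,0],[0.085,0.047,0.033,0,0]]') | grep ee_
python3 go.py 0.437 0.146 0.23 44; python3 -c "
from h import *
save('wrist','w1')"
```

```text
ee_pos: [0.364, -0.4296, 0.2311]
ee_pos: [0.5033, -0.2507, 0.2311]
ee_pos: [0.468, -0.0232, 0.2313]
ee_pos: [0.451, 0.0903, 0.2314]
t 3.27 p [0.451  0.0903 0.2314] yaw 43.57 turn -0.0075
before turn [0.0501 0.0282 0.0013] after turn [0.0499 0.0286 0.0013]
j [ 0.22  0.38 -0.64  1.93  0.28  0.92  0.2 ] F [ 0.6 -0.1  0.1] w 0.0851 gf 0.0
```

View pics/w1.png

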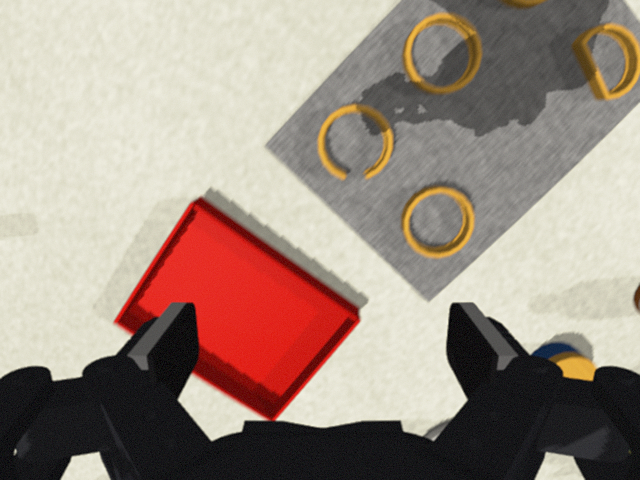

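The wrist view shows the torn rim centred at about (355,142) with its gap at (357,179). The dented rim is at (608,60) with its chord from (574,54) to (605,97). The tray's corners are (196,201), (358,317), (273,419) and (117,321).

```bash
python3 - <<'E'
from h import *
print('torn',at('w1',355.5,142.5,.02), 'gapmid',at('w1',357.5,179,.02))
print('dent chord',at('w1',574,54,.02),at('w1',605,97,.02))
t=np.array([at('w1',u,v,.03)[:2] for u,v in [(196,201),(358,317),(273,419),(117,321)]]);print(t.round(4),t.mean(0),np.linalg.norm(np.roll(t,1,0)-t,axis=1))
E
python3 go.py 0.437 0.146 0.12 44
```

```text
torn [0.43468762 0.14631007 0.02      ] gapmid [0.45697378 0.12605348 0.02      ]
dent chord [0.51290293 0.3245149  0.02      ] [0.55898016 0.32260366 0.02      ]
[[ 0.3711  0.0215]
 [ 0.5421  0.0398]
 [ 0.5597 -0.0945]
 [ 0.3868 -0.1159]] [ 0.4649324  -0.03724833] [0.1382904  0.17199923 0.13544573 0.17425834]
t 3.33 p [0.4489 0.1007 0.2324] yaw 44.4 turn 0.0069
before turn [0.0401 0.0224 0.1127] after turn [0.0403 0.0222 0.1127]
j [ 0.21  0.38 -0.65  1.94  0.28  0.91  0.2 ] F [-1.3  5.7  1.4] w 0.0848 gf 0.0
```

```bash
python3 -m jog '[[0.085,0.035,0.020,0.05,0],[0.085,0,0,0.05,0],[0.085,0,0,0,0]]' >/dev/null; python3 go.py 0.436 0.146 0.0 44
```

```text
t 3.7 p [0.4395 0.1258 0.1301] yaw 43.68 turn -0.0055
before turn [0.0166 0.0125 0.1301] after turn [0.0165 0.0125 0.1301]
j [ 0.06  0.53 -0.55  2.06  0.43  0.67 -0.02] F [-0.2 -0.3  0.6] w 0.0852 gf 0.0
```

```bash
python3 -m jog '[[0.085,0.0166,0.0125,0.04,-0.005],[0.085,0,0,0.03,0],[0.085,0,0,0,0]]' >/dev/null; python3 go.py 0.436 0.146 0.0 44
```

```text
t 4.08 p [0.44   0.1468 0.0629] yaw 43.84 turn -0.0028
before turn [ 0.0022 -0.0034  0.0629] after turn [ 0.0022 -0.0034  0.0629]
j [-0.07  0.64 -0.44  2.11  0.55  0.51 -0.16] F [0.6 0.5 0.2] w 0.0854 gf 0.0
```

```bash
python3 -m jog '[[0.085,0.002,-0.003,0.03,0],[0.085,0,0,0.025,0],[0.085,0,0,0.005,0],[0.085,0,0,0,0]]' >/dev/null; python3 go.py 0.436 0.146 0.0 44
```

```text
t 4.58 p [0.4375 0.147  0.004 ] yaw 43.84 turn -0.0028
before turn [ 0.0004 -0.0018  0.004 ] after turn [ 0.0004 -0.0018  0.004 ]
j [-0.16  0.74 -0.31  2.15  0.66  0.34 -0.26] F [-0.2  0.2 -0.5] w 0.0848 gf 0.0
```

```bash
(python3 -m jog '[[0.085,0,-0.0015,0.006,0],[0.055,0,0,0,0],[0.055,0,0,0,0],[0.055,0,0,0,0],[0.055,0,0,0,0]]') ; python3 go.py 0.436 0.146 0.0 44
```

```text
time: 5.2
ee_pos: [0.4363, 0.1467, -0.0008]
orientation: [0.002, 0.391, 0.92, 0.001]
force: [-1.3, -0.7, 19.8]
grip_width: 0.0596
grip_force: 71.7
t 5.2 p [ 0.4363  0.1467 -0.0008] yaw 43.93 turn -0.0012
before turn [-0.0003 -0.0007 -0.0008] after turn [-0.0003 -0.0007 -0.0008]
j [-0.18  0.75 -0.29  2.16  0.67  0.32 -0.27] F [-1.3 -0.7 19.8] w 0.0596 gf 71.7
```

```bash
(python3 -m jog '[[0.055,0,0,-0.05,0],[0.055,0,0,-0.05,-0.18],[0.055,0,0,0,-0.18],[0.055,0,0,0,-0.18],[0.055,0,0,0,-0.18]]';python3 -m jog '[[0.055,0,0,0,-0.187],[0.055,0,0,0,0]]')|grep grip ; python3 go.py 0.51 -0.033 0.09 96
```

```text
grip_width: 0.0597
grip_force: 66.8
grip_width: 0.0592
grip_force: 66.8
t 6.08 p [0.4349 0.1455 0.0966] yaw 95.71 turn -0.005
before turn [-0.057  -0.185   0.0066] after turn [-0.056  -0.1853  0.0066]
j [ 0.15  0.65 -0.78  2.09  0.73  0.69  0.55] F [-0.4  0.3 -0.8] w 0.0592 gf 66.8
```

```bash
python3 -m jog '[[0.055,-0.0142,-0.0463,0,0],[0.055,-0.0142,-0.0463,0,0],[0.055,-0.0142,-0.0463,0,0],[0.055,-0.0142,-0.0463,0,0],[0.055,0,0,0,0]]'|grep grip ; python3 go.py 0.51 -0.033 0.004 96
```

```text
grip_width: 0.0592
grip_force: 66.8
t 6.7 p [ 0.5114 -0.0381  0.0959] yaw 95.12 turn -0.0154
before turn [0.0009 0.0055 0.0919] after turn [0.0008 0.0055 0.0919]
j [ 0.54  0.72 -0.8   1.95  0.73  0.79  0.97] F [-0.7  1.1 -0.2] w 0.0592 gf 66.8
```

```bash
(python3 -m jog '[[0.055,0,0.005,0.04,-0.015],[0.055,0,0,0.035,0],[0.055,0,0,0.016,0],[0.055,0,0,0,0]]';python3 -m jog '[[0.072,0,0,0,0],[0.072,0,0,0,0],[0.072,0,0,0,0]]')|grep -v ori ; python3 go.py 0.51 -0.033 0.004 96
```

```text
time: 7.2
ee_pos: [0.5094, -0.027, 0.0053]
force: [0.6, -0.2, -0.2]
grip_width: 0.0592
grip_force: 66.8
time: 7.58
ee_pos: [0.5105, -0.0277, 0.0065]
force: [0.2, 0.2, 0.2]
grip_width: 0.0718
grip_force: 0.0
t 7.58 p [ 0.5105 -0.0277  0.0065] yaw 96.69 turn 0.0121
before turn [ 0.0012 -0.0052  0.0025] after turn [ 0.0011 -0.0052  0.0025]
j [ 0.43  0.85 -0.66  2.01  0.92  0.61  0.82] F [0.2 0.2 0.2] w 0.0718 gf 0.0
```

```bash
(python3 -m jog '[[0.072,0,0,-0.06,0],[0.072,0,0,-0.06,-0.18],[0.072,0,0,-0.06,-0.18],[0.072,0,0,0,-0.18],[0.072,0,0,0,-0.18]]';python3 -m jog '[[0.072,0,0,0,-0.18],[0.072,0,0,0,-0.18],[0.072,0,0,0,-0.148],[0.072,0,0,0,0]]')|grep grip ; python3 go.py 0.54 0.31 0.19 167
```

```text
grip_width: 0.0718
grip_force: 0.0
grip_width: 0.0719
grip_force: 0.0
t 8.7 p [ 0.5098 -0.0278  0.1856] yaw 166.96 turn -0.0006
before turn [-0.3359  0.0468 -0.0042] after turn [-0.336   0.0466 -0.0042]
j [ 0.74  0.76 -1.24  1.86  0.8   1.14  2.11] F [ 0.6  0.3 -0.5] w 0.0719 gf 0.0
```

```bash
(python3 -m jog '[[0.072,-0.06,0.0034,0,0],[0.072,-0.06,0.0034,0,0],[0.072,-0.06,0.0034,0,0],[0.072,-0.06,0.0034,0,0],[0.072,-0.06,0.0034,0,0]]';python3 -m jog '[[0.072,-0.06,0.0034,0,0],[0.072,-0.06,0.0034,0,0],[0.072,0,0,0,0],[0.072,0,0,0,0]]')|grep grip_f ; python3 go.py 0.54 0.343 0.19 167; python3 -c "
from h import *
save('wrist','w2')"
```

```text
grip_force: 0.0
grip_force: 0.0
t 9.82 p [0.5806 0.3868 0.1856] yaw 167.02 turn 0.0003
before turn [ 0.0518  0.0298 -0.0044] after turn [ 0.0518  0.0297 -0.0044]
j [-0.15  0.94 -1.06  1.3   0.81  1.35  1.72] F [ 0.7 -0.7 -0.4] w 0.0719 gf 0.0
```

View pics/w2.png

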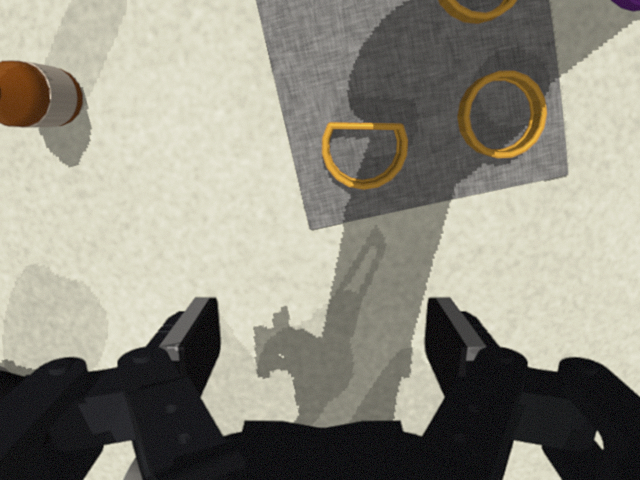

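The wrist picture shows the dented rim's chord level, from (329,124) to (407,124). Its sides are at columns 323 and 408 and its bottom at row 189, so the tool's y lies along the chord. The neighbouring good rim is centred at (503,114).

```bash
python3 - <<'E'
from h import *
L,Rr,B=[at('w2',*p,.02)[:2] for p in[(323,147),(408,147),(365.5,189)]]
a,b=at('w2',329,124,.02)[:2],at('w2',407,124,.02)[:2]
print(L,Rr,B,(L+Rr)/2,np.linalg.norm(L-Rr));d=(b-a);print('chord',np.degrees(np.arctan2(d[1],d[0])),np.linalg.norm(d))
n=np.array([-d[1],d[0]])/np.linalg.norm(d); n=n if n@(B-a)>0 else -n
c=B-.031*n; print('from bottom',c,'from chord',(a+b)/2+.016*n); print('nb',at('w2',503,114,.02)[:2])
E
```

```text
[0.56857972 0.33628045] [0.50896556 0.34977211] [0.54502535 0.37279171] [0.53877264 0.34302628] 0.06112178643732413
chord 167.33054458062958 0.055475048017107745
from bottom [0.53822624 0.34254651] from chord [0.53726531 0.34323401]
nb [0.43705421 0.34127714]
```

```bash
python3 -m jog '[[0.074,0.0518,0.0308,0,0],[0.074,0,0,0.06,0],[0.074,0,0,0.06,0],[0.074,0,0,0,0],[0.074,0,0,0,0]]'|grep grip_f ; python3 go.py 0.539 0.343 0.0 167
```

```text
grip_force: 0.0
t 10.5 p [0.5403 0.344  0.0682] yaw 166.96 turn -0.0007
before turn [0.0015 0.0012 0.0682] after turn [0.0015 0.0012 0.0682]
j [-0.09  1.   -1.    1.6   0.93  1.08  1.57] F [0.2 0.5 1.1] w 0.0741 gf 0.0
```

```bash
(python3 -m jog '[[0.074,0.001,0.001,0.05,0],[0.074,0,0,0.018,0],[0.074,0,0,0,0],[0.055,0,0,0,0],[0.055,0,0,0,0]]';python3 -m jog '[[0.055,0,0,0,0],[0.055,0,0,0,0]]')|grep -v ori ; python3 go.py 0.539 0.343 0.0 167
```

```text
time: 11.12
ee_pos: [0.539, 0.3445, 0.0006]
force: [-0.7, -1.0, 4.6]
grip_width: 0.0595
grip_force: 65.2
time: 11.38
ee_pos: [0.539, 0.3445, 0.0006]
force: [-0.5, -0.8, 7.3]
grip_width: 0.0593
grip_force: 65.3
t 11.38 p [0.539  0.3445 0.0006] yaw 167.07 turn 0.0013
before turn [ 0.0015 -0.0004  0.0006] after turn [ 0.0015 -0.0004  0.0006]
j [-0.11  1.07 -0.94  1.63  1.01  0.99  1.51] F [-0.5 -0.8  7.3] w 0.0593 gf 65.3
```

```bash
(python3 -m jog '[[0.055,0,0,-0.05,0],[0.055,0,0,-0.05,0.18],[0.055,0,0,0,0.18],[0.055,0,0,0,0.18],[0.055,0,0,0,0.18]]';python3 -m jog '[[0.055,0,0,0,0.18],[0.055,0,0,0,0.18],[0.055,0,0,0,0.16],[0.055,0,0,0,0]]')|grep grip ; python3 go.py 0.47 -0.038 0.1 96
```

```text
grip_width: 0.0593
grip_force: 65.3
grip_width: 0.0596
grip_force: 65.3
t 12.5 p [0.5377 0.3431 0.0984] yaw 96.18 turn 0.0031
before turn [ 0.1083 -0.3716 -0.0017] after turn [ 0.1072 -0.3719 -0.0017]
j [-0.19  0.85 -0.75  1.59  0.67  0.97  0.52] F [ 0.2  0.2 -0.5] w 0.0596 gf 65.3
```

```bash
(python3 -m jog '[[0.055,0.0155,-0.053,0,0],[0.055,0.0155,-0.053,0,0],[0.055,0.0155,-0.053,0,0],[0.055,0.0155,-0.053,0,0],[0.055,0.0155,-0.053,0,0]]';python3 -m jog '[[0.055,0.0155,-0.053,0,0],[0.055,0.0155,-0.053,0,0],[0.055,0,0,0,0]]')|grep grip ; python3 go.py 0.434 -0.042 0.004 96
```

```text
grip_width: 0.0595
grip_force: 65.3
grip_width: 0.0595
grip_force: 65.4
t 13.5 p [ 0.4675 -0.0437  0.0971] yaw 95.62 turn -0.0066
before turn [0.0329 0.0054 0.0932] after turn [0.0328 0.0056 0.0932]
j [ 0.57  0.67 -0.8   2.06  0.74  0.72  0.96] F [ 0.1  1.2 -0.8] w 0.0595 gf 65.4
```

```bash
python3 -m jog '[[0.055,0.0329,0.003,0,-0.006],[0.055,0,0,0,0],[0.055,0,0,0.04,0],[0.055,0,0,0,0]]'|grep grip_f ; python3 go.py 0.434 -0.042 0.004 96
```

```text
grip_force: 65.5
t 14.0 p [ 0.4354 -0.0373  0.0566] yaw 96.55 turn 0.0097
before turn [ 0.0018 -0.0046  0.0526] after turn [ 0.0017 -0.0046  0.0526]
j [ 0.51  0.69 -0.71  2.18  0.86  0.58  0.84] F [-0.5  0.1 -0.3] w 0.0595 gf 65.5
```

```bash
(python3 -m jog '[[0.055,0.0015,-0.004,0.03,0],[0.055,0,0,0.023,0],[0.055,0,0,0,0],[0.055,0,0,0,0]]';python3 -m jog '[[0.072,0,0,0,0],[0.072,0,0,0,0],[0.072,0,0,0,0]]')|grep -v ori ; python3 go.py 0.434 -0.042 0.004 96
```

```text
time: 14.5
ee_pos: [0.4362, -0.0416, 0.0058]
force: [-0.1, -0.3, -1.9]
grip_width: 0.0593
grip_force: 65.4
time: 14.88
ee_pos: [0.4352, -0.0423, 0.0051]
force: [0.2, -0.4, 0.6]
grip_width: 0.0716
grip_force: 0.0
t 14.88 p [ 0.4352 -0.0423  0.0051] yaw 96.37 turn 0.0064
before turn [0.0011 0.0004 0.0011] after turn [0.0011 0.0004 0.0011]
j [ 0.42  0.77 -0.56  2.21  1.03  0.45  0.69] F [ 0.2 -0.4  0.6] w 0.0716 gf 0.0
```

```bash
(python3 -m jog '[[0.072,0,0,-0.06,0],[0.072,0,0,-0.06,0.18],[0.072,0,0,-0.06,0.18],[0.072,0,0,-0.03,0.18],[0.072,0,0,0,0.18]]';python3 -m jog '[[0.072,0,0,0,0.18],[0.072,0,0,0,0.18],[0.072,0,0,0,0.18],[0.072,0,0,0,0.18],[0.072,0,0,0,0.18]]';python3 -m jog '[[0.072,0,0,0,0.09],[0.072,0,0,0,0]]')|grep grip_f ; python3 go.py 0.58 -0.42 0.23 -1.5
```

```text
grip_force: 0.0
grip_force: 0.0
grip_force: 0.0
t 16.38 p [ 0.4346 -0.0421  0.2147] yaw -1.51 turn -0.0002
before turn [-0.374   0.1553 -0.0153] after turn [-0.374   0.1553 -0.0153]
j [ 0.44  0.35 -0.52  2.02  0.23  0.83 -0.24] F [ 0.2 -0.7  1.2] w 0.0722 gf 0.0
```

```bash
(python3 -m jog '[[0.06,-0.05,0.0222,0,0],[0.06,-0.0533,0.0222,0,0],[0.06,-0.0533,0.0222,0,0],[0.06,-0.0533,0.0222,0,0],[0.06,-0.0533,0.0222,0,0]]';python3 -m jog '[[0.06,-0.0533,0.0222,0,0],[0.06,-0.0533,0.0222,-0.015,0],[0.06,0,0,0,0],[0.06,0,0,0,0]]')|grep grip_f ; python3 go.py 0.527 -0.328 0.23 -1.5; python3 -c "
from h import *
save('wrist','w3');save('side','side3')
a=cv2.imread('pics/side3.png')
o=np.zeros((600,800,3),'u1')
b=cv2.imread('pics/w3.png');o[:480,:640]=b
o[480:600,640:800]=cv2.resize(a[225:315,310:430],(160,120),interpolation=2)
cv2.imwrite('pics/c3.png',o)"
```

```text
grip_force: 0.0
grip_force: 0.0
t 17.5 p [ 0.5797 -0.4153  0.2288] yaw -1.52 turn -0.0004
before turn [ 0.0859 -0.055  -0.0009] after turn [ 0.0859 -0.0549 -0.0009]
j [ 0.8   0.76 -0.43  1.2   0.3   1.25  0.35] F [0.3 0.1 0.8] w 0.0597 gf 0.0
```

View pics/c3.png

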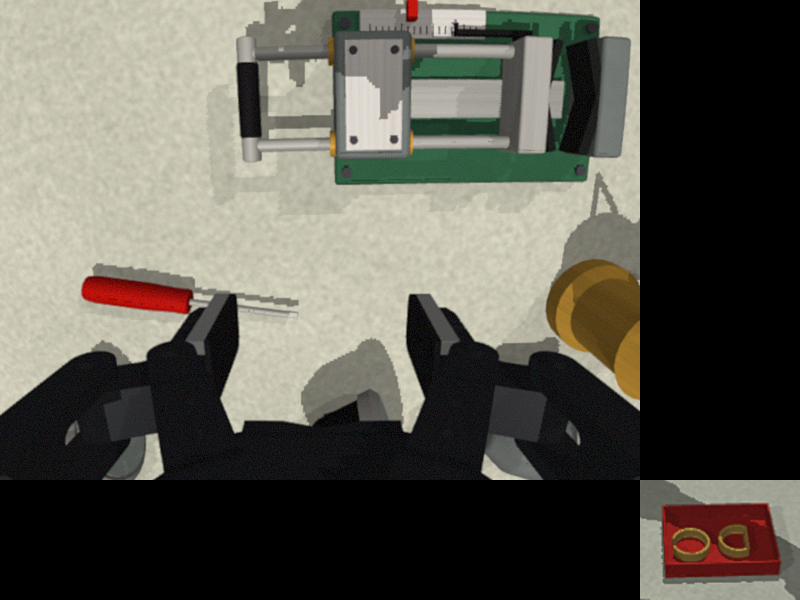

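Both bad rims lie side by side in the tray. In the wrist picture the handle bar is at (249,99), the red cursor near (412,10) and the pointer's tip near (455,27). I'll enlarge those parts.

```bash
python3 - <<'E'
import cv2,numpy as np
b=cv2.imread('pics/w3.png');o=np.zeros((600,800,3),'u1')
o[:240,:]=cv2.resize(b[0:48,350:510],(800,240),interpolation=2)
o[240:600,:400]=cv2.resize(b[28:172,210:370],(400,360),interpolation=2)
cv2.imwrite('pics/c3b.png',o)
E
```

```text
(no output)
```

View pics/c3b.png

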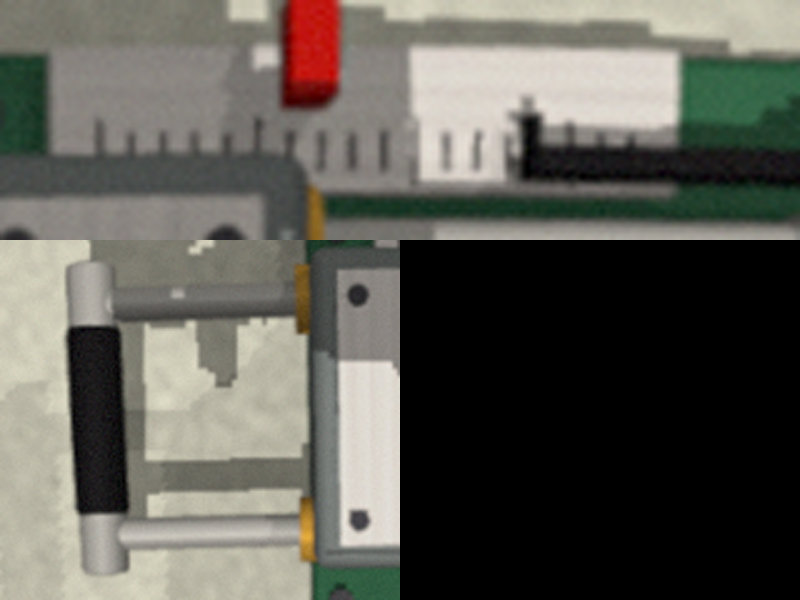

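```bash
python3 - <<'E'
from h import *
P=lambda x,y:(350+x/5-.4,y/5-.4); H=lambda x,y:(210+x/2.5-.3,28+(y-240)/2.5-.3)
p=at('w3',*P(531,117),.020); m=at('w3',*P(309,99),.021); print('pointer',p,'mark',m)
for n,a in [('end+',(90,264)),('end-',(104,572)),('mid',(97.5,420)),('blk+',(94,328)),('blk-',(103,513))]: print(n,at('w3',*H(*a),.036))
a,b=at('w3',*H(94,328),.036),at('w3',*H(103,513),.036); d=a-b; x=np.array([d[1],-d[0]])/np.hypot(d[0],d[1])
h=at('w3',335-0,184,.012); g=at('w3',586,181,.012); print('base edge deg',np.degrees(np.arctan2((g-h)[1],(g-h)[0])),'bar-based deg',np.degrees(np.arctan2(x[1],x[0])))
print('draw',x@(p-m)[:2])
# height by scene view + wrist
print(tri(('scene0',160+160/5-.4,240+82/5-.4),('side0',280+344/5-.4,160+112/5-.4),('w3',*H(98,420))))
E
python3 go.py 0.527 -0.328 0.23 -1.5
```

```text
pointer [ 0.68803737 -0.27204541  0.02      ] mark [ 0.65260605 -0.26964053  0.021     ]
end+ [ 0.52584095 -0.28277079  0.036     ]
end- [ 0.52467803 -0.37472513  0.036     ]
mid [ 0.52551859 -0.32840883  0.036     ]
blk+ [ 0.52602323 -0.30132957  0.036     ]
blk- [ 0.52551417 -0.35649205  0.036     ]
base edge deg -0.3160234317018369 bar-based deg -0.5287374976298632
draw 0.03545200092446319
(array([ 0.52650525, -0.32838039,  0.03900651]), [np.float64(0.0013426054311452558), np.float64(0.0010008946827735194), np.float64(0.0004057671094833873)])
t 17.6 p [ 0.5799 -0.4142  0.2295] yaw -1.42 turn 0.0013
before turn [ 0.0848 -0.055  -0.0003] after turn [ 0.0847 -0.0551 -0.0003]
j [ 0.79  0.76 -0.43  1.2   0.3   1.25  0.35] F [ 0.5  0.8 -0.2] w 0.0596 gf 0.0
```

The pointer needs to travel about 35.4 mm, which agrees with 7 scale ticks. The handle axis is at (0.526, −0.328, 0.037) and the cradle is turned about −0.4°.

```bash
(python3 -m jog '[[0.05,0.0425,-0.0275,0,-0.017],[0.05,0.0425,-0.0275,0,0],[0.05,0,0,0.06,0],[0.05,0,0,0.05,0],[0.05,0,0,0,0]]')|grep grip ; python3 go.py 0.526 -0.328 0.018 -0.4
```

```text
grip_width: 0.0497
grip_force: 0.0
t 18.23 p [ 0.5233 -0.3277  0.1164] yaw -0.48 turn -0.0014
before turn [-0.0008  0.0035  0.0984] after turn [-0.0008  0.0035  0.0984]
j [ 0.77  0.72 -0.41  1.63  0.35  0.87  0.21] F [ 0.  -0.   0.5] w 0.0497 gf 0.0
```

```bash
(python3 -m jog '[[0.05,-0.0005,0.0025,0.05,0],[0.05,0,0,0.048,0],[0.05,0,0,0,0],[0.05,0,0,0,0]]'; python3 -m jog '[[0.01,0,0,0,0],[0.01,0,0,0,0],[0.01,0,0,0,0],[0.01,0,0,0,0]]')|grep -v ori ; python3 go.py 0.526 -0.328 0.018 -0.4
```

```text
time: 18.73
ee_pos: [0.5315, -0.3312, 0.0249]
force: [0.7, -0.2, 0.8]
grip_width: 0.0501
grip_force: 0.0
time: 19.23
ee_pos: [0.5258, -0.3315, 0.0238]
force: [-7.8, 0.8, 9.5]
grip_width: 0.0149
grip_force: 58.4
t 19.23 p [ 0.5258 -0.3315  0.0238] yaw -0.67 turn -0.0048
before turn [0.0036 0.0002 0.0058] after turn [0.0036 0.0003 0.0058]
j [ 0.73  0.85 -0.35  1.68  0.42  0.69  0.15] F [-7.8  0.8  9.5] w 0.0149 gf 58.4
```

The grip is 6 mm high and 5 mm forward, so I'll take it again lower.

```bash
(python3 -m jog '[[0.05,0,0,0,0],[0.05,0.003,-0.005,0.006,0],[0.05,0,0,0,0],[0.05,0,0,0,0]]'; python3 -m jog '[[0.01,0,0,0,0],[0.01,0,0,0,0],[0.01,0,0,0,0],[0.01,0,0,0,0]]')|grep -v ori ; python3 go.py 0.4904 -0.3277 0.018 -0.4
```

```text
time: 19.73
ee_pos: [0.5243, -0.3275, 0.0155]
force: [0.7, -0.3, 0.7]
grip_width: 0.0504
grip_force: 0.0
time: 20.23
ee_pos: [0.5258, -0.3277, 0.016]
force: [3.9, -0.6, -2.1]
grip_width: 0.0147
grip_force: 58.4
t 20.23 p [ 0.5258 -0.3277  0.016 ] yaw -0.59 turn -0.0034
before turn [-0.0003 -0.0354 -0.0021] after turn [-0.0002 -0.0354 -0.0021]
j [ 0.73  0.85 -0.35  1.7   0.43  0.66  0.14] F [ 3.9 -0.6 -2.1] w 0.0147 gf 58.4
```

```bash
(python3 -m jog '[[0.01,0,-0.009,0,0],[0.01,0,-0.009,0,0],[0.01,0,-0.009,0,0],[0.01,0,-0.009,0,0],[0.01,0,0,0,0]]'; python3 -m jog '[[0.01,0,0,0,0],[0.01,0,0,0,0]]')|grep -v ori ; python3 go.py 0.4904 -0.3277 0.018 -0.4;  python3 -c "
from h import *
save('wrist','w4');save('scene','scene4');save('side','side4')
o=np.zeros((600,800,3),'u1')
i=lambda f:cv2.imread('pics/'+f+'.png')
o[:480,:640]=i('w4')[:480]
a=np.zeros_like(o);a[:600,:400]=cv2.resize(i('scene4')[240:360,160:240],(400,600),interpolation=2)
a[:300,400:]=cv2.resize(i('side4')[165:225,260:340],(400,300),interpolation=2)
a[300:,400:]=cv2.resize(i('w4')[:225,170:470],(400,300),interpolation=2)
cv2.imwrite('pics/c4.png',a)"
```

```text
time: 20.85
ee_pos: [0.4924, -0.3276, 0.016]
force: [10.5, -1.9, -7.6]
grip_width: 0.0152
grip_force: 59.0
time: 21.1
ee_pos: [0.4931, -0.3276, 0.016]
force: [9.7, -2.2, -7.4]
grip_width: 0.0149
grip_force: 59.1
t 21.1 p [ 0.4931 -0.3276  0.016 ] yaw -0.55 turn -0.0026
before turn [-0.0001 -0.0027 -0.002 ] after turn [-0.0001 -0.0027 -0.002 ]
j [ 0.76  0.82 -0.34  1.79  0.44  0.6   0.14] F [ 9.7 -2.2 -7.4] w 0.0149 gf 59.1
```

View pics/c4.png

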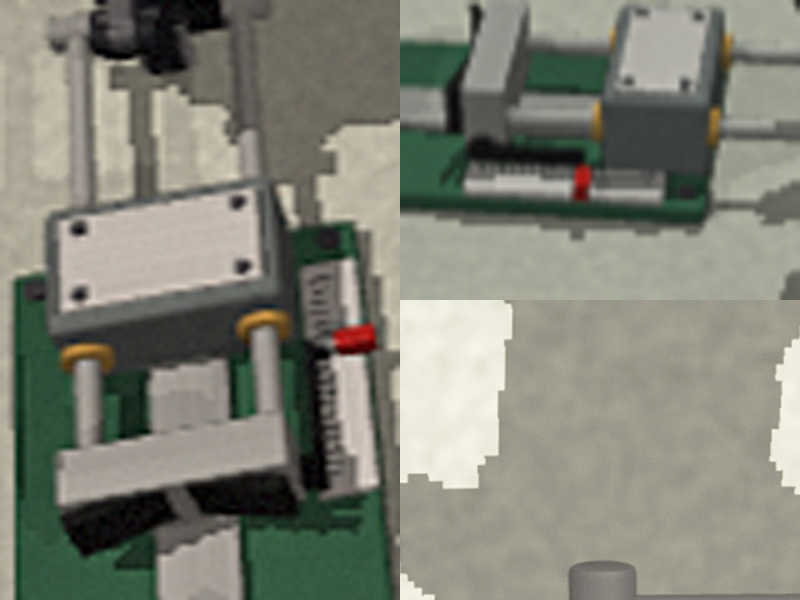

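The pointer is beside the cursor, at about (328,348) in the scene crop against the cursor's inner face at (337,343). It lacks about 2.5 mm by odometry, so I draw that much further and check.

```bash
python3 -m jog '[[0.01,0,-0.0026,0,0],[0.01,0,0,0,0],[0.01,0,0,0,0]]'|grep -v ori ;python3 go.py 0.4904 -0.3277 0.018 -0.4;  python3 -c "
from h import *
save('scene','scene5');save('side','side5')
i=lambda f:cv2.imread('pics/'+f+'.png')
a=np.zeros((600,800,3),'u1');a[:600,:400]=cv2.resize(i('scene5')[290:350,210:250],(400,600),interpolation=2)
a[:300,400:]=cv2.resize(i('side5')[185:215,276:316],(400,300),interpolation=2)
a[300:,400:]=cv2.resize(i('scene5')[170:260,280:400],(400,300),interpolation=2)
cv2.imwrite('pics/c5.png',a)"
```

```text
time: 21.62
ee_pos: [0.4909, -0.3276, 0.016]
force: [9.4, -2.0, -8.0]
grip_width: 0.0156
grip_force: 59.0
t 21.62 p [ 0.4909 -0.3276  0.016 ] yaw -0.55 turn -0.0025
before turn [-0.0001 -0.0004 -0.002 ] after turn [-0.0001 -0.0004 -0.002 ]
j [ 0.76  0.82 -0.34  1.79  0.44  0.59  0.14] F [ 9.4 -2.  -8. ] w 0.0156 gf 59.0
```

View pics/c5.png

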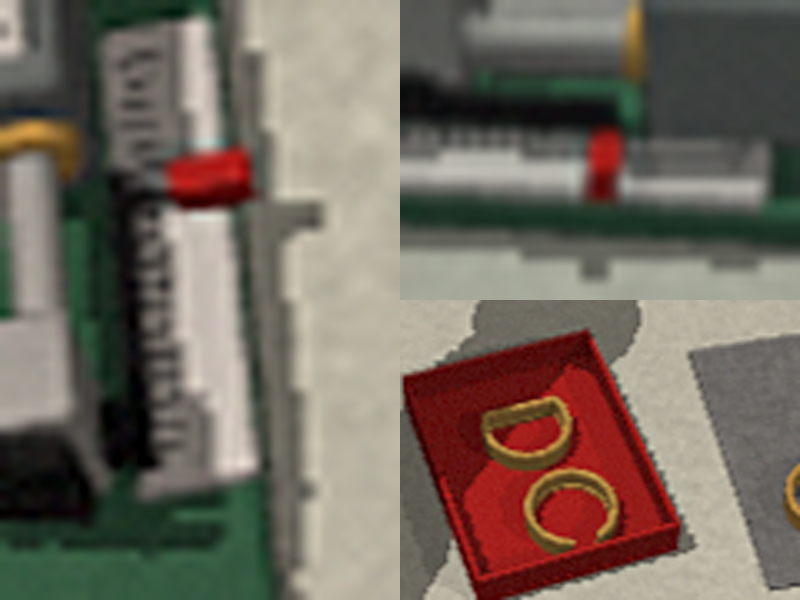

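The side crop puts the arm's end at column 618 and the cursor at columns 588–620. In the scene crop the pointer reaches (160,185), by the cursor's inner face at (172,183). Both rims lie in the tray. I'll compare these in world x.

```bash
python3 - <<'E'
from h import *
D=lambda x,y:('side5',276+(x-400)/10-.45,185+y/10-.45); S=lambda x,y:('scene5',210+x/10-.45,290+y/10-.45)
e=at(*D(618,112),.020); print('side arm end',e,'pointer mid x',e[0]+.0015)
for x,y,z in [(606,133,.026),(602,157,.026),(601,197,.016)]: print('side cursor',at(*D(x,y),z))
for y in (175,185,192): print('scene pointer',y,at(*S(155,y),.02))
for x,y,z in [(170,170,.026),(172,200,.016),(172,185,.021),(210,165,.026)]: print('scene cursor',at(*S(x,y),z))
s=observe(); print(s['time'],np.round(s['force'],1),np.round(s['ee_pos'],4),abs(s['joint_vel']).max())
E
```

```text
side arm end [ 0.65236329 -0.28571726  0.02      ] pointer mid x 0.6538632894175732
side cursor [ 0.6530026  -0.26847181  0.026     ]
side cursor [ 0.65271723 -0.25840628  0.026     ]
side cursor [ 0.65291591 -0.25516896  0.016     ]
scene pointer 175 [ 0.6491459  -0.27182071  0.02      ]
scene pointer 185 [ 0.65132758 -0.27201314  0.02      ]
scene pointer 192 [ 0.65285123 -0.27214755  0.02      ]
scene cursor [ 0.65176792 -0.26810273  0.026     ]
scene cursor [ 0.65322174 -0.2694774   0.016     ]
scene cursor [ 0.65252148 -0.26859575  0.021     ]
scene cursor [ 0.65227174 -0.26027503  0.026     ]
21.725 [10.8 -2.9 -8. ] [ 0.4908 -0.3276  0.016 ] 0.0016902676319833505
```

```bash
python3 -m jog '[[0.01,0,0,0,0],[0.01,0,0,0,0],[0.01,0,0,0,0],[0.01,0,0,0,0]]'|grep -v ori; python3 -c "
from bench import *
print(close_job())"
```

```text
time: 22.22
ee_pos: [0.4909, -0.3276, 0.016]
force: [9.2, -1.8, -8.0]
grip_width: 0.0153
grip_force: 59.0
the job is handed in; nothing more can be done
None
```

Both bad rims are in the reject tray, and the arm is still holding the spring jaw open with its pointer within about 1 mm of the red cursor; I've handed the job in, and no verdict came back.

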